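Switch on the spraying corner in the right order

TASK

Get this modelling bench ready for spraying the clear kit parts: with a fingertip, lightly press the green switch on top of the fume extractor, then the white switch on the lamp's foot, and last the blue switch on top of the airbrush compressor, so that each goes down and stays down. Press gently, in that order only, and leave the paint shaker (orange switch) off. Do not pick up, shove or knock over the machines or any of the things lying between them.

Things in the scene. Friction and masses are not known exactly. Their poses are not given: they have to be found in the camera images.
- extractor: fume extractor, cream box 240 mm wide (its y), 130 mm deep (its x), 170 mm high, round steel grille on its front (-x) face; loose, about 1.3 kg. Origin: centre of its underside.
- extractor_switch_top (a point): centre of the top face of the green switch on the extractor: an upright round soft silicone cap 24 mm across which stands 14 mm above the flat top when off (this point is then 184 mm above the table) and 9 mm when on, in a steel collar 32 mm across and 2 mm high; at the extractor's x = -20 mm, y = 0.
- extractor_switch (a joint): how far the latching switch under the green cap is pressed down, in m: 0 = off (up), 0.005 = fully down; on from 0.0035. It moves straight down against about 2 N, then stops, and stays where it is left. The silicone cap over it gives like a spring by 0.4 mm per newton (at most 6 mm) and springs back, so the cap's top sinks about 6 mm at 2 to 3 N and 7.5 mm at 6 N.
- lamp: compact LED bench lamp, dark flat foot 220 mm long (its x), 120 mm wide, 22 mm high; a 16 mm stem stands at x = +90 mm of the foot, up to a 180 mm wide (along its y), 36 mm deep light bar 177 to 218 mm above the table; loose, about 1.2 kg. Origin: centre of its underside.
- lamp_switch_top (a point): centre of the top face of the white switch on the lamp's foot, same kind and size as the green one (soft 24 mm cap, 14 mm proud when off, collar 32 mm); 36 mm above the table when off; at the lamp's x = -65 mm, y = 0, so 155 mm from the stem.
- lamp_switch (a joint): how far the switch under the white cap is pressed down, in m: 0 = off, 0.005 = fully down, stays where it is left; on from 0.0035. Same resistance and soft cap as the green one.
- compressor: airbrush compressor, light grey box with dark end caps, 160 mm wide (its y), 114 mm deep, 105 mm high, with a round gauge and brass outlet on its front (-x); loose, about 1.1 kg. Origin: centre of its underside.
- compressor_switch_top (a point): centre of the top face of the blue switch in the middle of the compressor's top, same kind and size (soft 24 mm cap, 14 mm proud when off, collar 32 mm); 119 mm above the table when off.
- compressor_switch (a joint): how far the switch under the blue cap is pressed down, in m: 0 = off, 0.005 = fully down, stays where it is left; on from 0.0035. Same resistance and soft cap.
- shaker: paint shaker, grey base 130 mm deep (its x), 100 mm wide, 45 mm high with an open black rubber cup on it (64 mm across, up to 74 mm high); to be left off and alone. Origin: centre of its underside.
- shaker_switch (a joint): how far the switch under the orange cap on the shaker (24 mm across, at its x = -42 mm, up to 59 mm high) is pressed down, in m: 0 = off, 0.005 = fully down; to stay at 0.
- airbrush: steel airbrush, 155 mm long, lying in a stand on a dark round foot 84 mm across, 143 mm high in all; loose, leave alone. Origin: centre of its underside.
- jar_red: red paint jar with white cap, 35 mm across, 46 mm high; loose, leave alone. Origin: centre of its underside.
- jar_grey: blue-grey paint jar with white cap, 35 mm across, 46 mm high; loose, leave alone. Origin: centre of its underside.
- sprue: clear plastic kit frame with fuselage shells, 150 mm (its x) by 200 mm, up to 21 mm high, lying flat in front of the robot; loose, leave alone. Origin: centre of its underside.
- nippers: side cutters with red handles, 140 mm long along their x, 12 mm high; loose, leave alone. Origin: underside, about mid-length.
- brush: paint brush, 160 mm long along its x, 9 mm thick; loose, leave alone. Origin: underside, about mid-length.

How it is judged:
By the outcome, as a careful person would: the job done as asked, in the order asked, and still so for the second after the job is handed in, with the robot touching nothing.
It also fails if it takes over 54 s, if anything falls off the work surface, if the arm or the gripper's body presses on something with over 40 N, if the wrist force passes 120 N, or if a joint passes its speed limit or range.

ROBOT

A 6-joint arm with a two-finger parallel gripper is mounted at the origin on the work surface. World frame = base frame: x ahead of the robot, y to its left, z up, the work surface at z = 0. Lengths are in mm, angles in rad, forces in N, time in s.
With the tool pointing down it reaches from about 350 to 850 mm from the base axis. Payload 8.1 kg.
Tool frame: the origin (TCP) lies at the very end of the fingers, on their centre line; the grasp point (between the pads) lies behind it (tcp_to_grasp is the z of the grasp point in the tool frame, in mm); z points along the fingers, y is the line along which they close (so a half turn about z gives the same grasp; the last joint's range is limited). The gripper opens to 93 mm and grips with 3 to 60 N. Pads are 15 mm wide; open, the fingers measure 128 mm over their backs; the gripper's body (75 mm by 188 mm) begins 65 mm behind the grasp point.
Start: joints at [1.037, 0.13, 1.488, -0, 1.523, -0.085], TCP at [260.311, 540.595, 218.635] pointing down, gripper open.
Joint ranges: [-2.96, 2.96], [-0.89, 2.26], [0.02, 2.5], [-1.34, 4.48], [0, 2.73], [-2.66, 2.66]. Speed limits (rad/s): [2.39, 2.39, 2.79, 3.14, 3.14, 3.14].

INTERFACE

Orientations are given as a unit quaternion [w, x, y, z].
In Python, from rig import * gives the robot as it stands.
- The arm moves only by the tool servo_tool, never from a script. Its argument "increments" is a list of rows, each an object with "xyz": the shift along the tool's x, y, z in cm, a list of three; "twist": the turn, a rotation vector about the tool's x, y, z in degrees, a list of three. A call has 1 to 10 rows; each row is the pose to reach, as a shift and turn from the pose commanded when the call began, along the tool's axes at that moment; what a row does not reach only later rows make up. A row lasts 1/12 s, in which the tool goes at most 41.7 mm and 7.16 degrees, less where a joint would pass 70% of its speed; a pose out of reach is approached as far as the arm can. A call with a gripper value outside its range is refused whole. "jaw" is the gripper's target within -1 to 1 (shut at 1, half-way at 0, fully open at -1), set as the call begins (left out, the last holds). The fingers move at their own pace and stop on an object; "force" is the grip in N (left out, the last holds). Time passes only in rows, so rows that repeat a pose let the fingers close. It gives the time, the measured TCP pose, the force, the opening and the grip force at its end, in the units of the state.
- state(): the state, without advancing time (a new reading comes with each control period).
- camera(name): name is "side" or "top"; returns the picture (480x640x3 uint8, red, green, blue); there is no depth.
- camera_params(name): a dict with "camera_matrix" (3x3 intrinsics, pixels), "k1" (the pictures are not rectified: a ray, as slopes to the right and down, at radius r is drawn at 1 + k1 r^2 times it, then the intrinsics apply), "R" (3x3) and "t" (3): a world point X has camera coordinates R X + t. Camera axes: x right, y down, z forward; pixel columns grow to the right and rows downward; lengths in mm; the calibration is good to about 2 mm. A picture is of the moment at which its call begins. camera_params takes no time and is no camera call.
- sign_off(): hands the job in; it is judged then, once.
The state is a dict: "t": time; "q": joint angles; "qvel": joint speeds; "joint_torque": joint torques, N m; "ee_pos": TCP position; "tool_rot": TCP orientation; "force": force on the tool from outside, world axes, zero at the start; "moment": the same for the moment, N m; "finger_gap": opening from 0.0 (shut) to 1.0 (fully open); "finger_force": force on a finger pad.
Only numpy, scipy, OpenCV 4.12 (cv2) and the standard library are available. Lean on these libraries where they do the work, as an engineer would, in place of code of your own. Each camera call takes 0.05 s, during which the arm holds its last target. There are 200 camera calls.

## Working session

There is one attempt and no reset: what is moved stays moved. The work goes in short steps, Python scripts to look and compute and a tool call to move; the robot and the scene stay as the last step left them, time stands still between calls to the robot, and variables do not carry over. Pictures are saved under pics/ and viewed, at most 10 in all, crops included, and the job is handed in when it is done.

Besides the shell and the picture viewer there is one more tool, called after "Request:" as name(argument=value, ...), one argument or row to a line, values as JSON. servo_tool: Moves the arm, as the interface text tells. Its arguments: {"type":"object","properties":{"increments":{"type":"array"},"jaw":{"type":"number"},"force":{"type":"number"}},"required":["increments"]}

```bash
mkdir -p pics; python3 - <<'E'
from rig import *
import cv2
s=state();print({k:s[k] for k in('t','ee_pos','tool_rot','force','finger_gap')})
for n in('top','side'):
    im=camera(n);cv2.imwrite(f'pics/{n}0.png',im[:,:,::-1]);p=camera_params(n);print(n,p)
E
```

```text
{'t': 0.0, 'ee_pos': array([260.01273569, 540.09596152, 217.60114971]), 'tool_rot': array([-2.68980757e-04,  2.22512807e-01,  9.74929329e-01, -8.84476483e-04]), 'force': array([-0.10021606, -0.31546653,  0.21113851]), 'finger_gap': 1.0000375597408493}
top {'camera_matrix': array([[453.11084893,   0.        , 323.2692102 ],
       [  0.        , 453.11084893, 236.37097986],
       [  0.        ,   0.        ,   1.        ]]), 'k1': -0.059905754204843134, 'R': array([[-0.01328441, -0.99990605,  0.00337877],
       [-0.98265049,  0.01242986, -0.18505002],
       [ 0.18499063, -0.00577843, -0.9827233 ]]), 't': array([  17.81487199,  508.02582325, 1117.77652274])}
side {'camera_matrix': array([[451.08314333,   0.        , 324.4807704 ],
       [  0.        , 451.08314333, 246.54164671],
       [  0.        ,   0.        ,   1.        ]]), 'k1': 0.0022172354587810016, 'R': array([[ 0.6968207 , -0.71723207,  0.00436765],
       [-0.46010906, -0.45166986, -0.76439126],
       [ 0.55021866,  0.53063406, -0.64473787]]), 't': array([-346.54614286,  336.0788306 ,  884.07802095])}
```

View pics/top0.png

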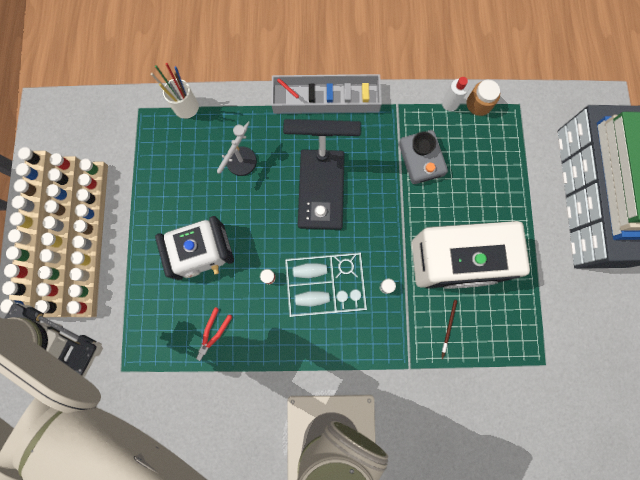

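View pics/side0.png

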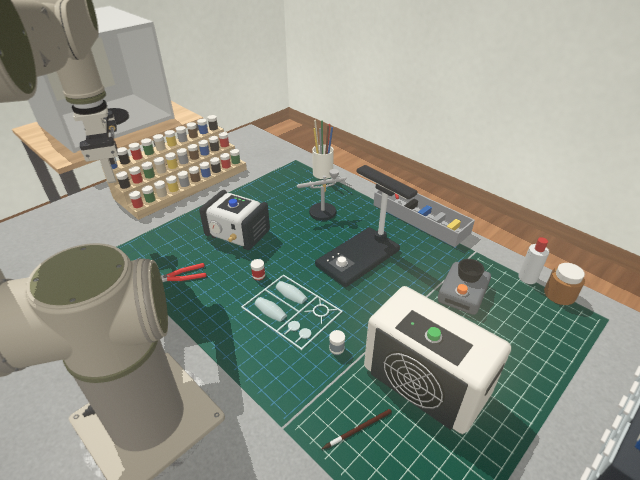

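The top view shows the blue cap at about (190,245), white at (320,211), green at (480,258) and orange at (431,168). The side view has them at about (233,203), (342,261), (434,334) and (463,290). The arm is at the left.

```bash
cat > h.py <<'E'
from rig import *
import cv2, numpy as np
from scipy.spatial.transform import Rotation as Ro
def ray(n,uv):
    p=camera_params(n);K=p['camera_matrix'];R=np.array(p['R']);t=np.array(p['t'])
    d=cv2.undistortPoints(np.array([[uv]],float),K,np.array([p['k1'],0,0,0.]))[0,0] 
    return -R.T@t, R.T@np.array([d[0],d[1],1])
def onz(n,uv,z):
    c,d=ray(n,uv);return c+d*(z-c[2])/d[2]
def cap(im,kind,c,r=14):
    hsv=cv2.cvtColor(im,cv2.COLOR_RGB2HSV).astype(int);H,S,V=hsv[...,0],hsv[...,1],hsv[...,2]
    m={'green':(abs(H-62)<14)&(S>110)&(V>90),'blue':(abs(H-115)<12)&(S>130)&(V>80),'white':(S<40)&(V>185)}[kind]
    yy,xx=np.mgrid[:480,:640];m=(m&(abs(xx-c[0])<r)&(abs(yy-c[1])<r)).astype('uint8')
    n,l,st,ce=cv2.connectedComponentsWithStats(m);i=1+np.argmax(st[1:,4]);return ce[i],st[i]
def tool(target):
    s=state();w,x,y,z=s['tool_rot'];return Ro.from_quat([x,y,z,w]).inv().apply(np.array(target)-s['ee_pos'])/10
E
python3 - <<'E'
from h import *
im={n:cv2.imread(f'pics/{n}0.png')[:,:,::-1].copy() for n in('top','side')}
for k,z,a,b in(('green',184,(480,258),(434,334)),('white',36,(320,211),(342,261)),('blue',119,(190,245),(233,203))):
    for n,c in(('top',a),('side',b)):
        u,st=cap(im[n],k,c);print(k,n,u.round(1),st,onz(n,u,z-3).round(1))
s=state();w,x,y,z=s['tool_rot'];print(Ro.from_quat([x,y,z,w]).as_matrix().round(3), s.get('tcp_to_grasp'), globals().get('tcp_to_grasp'))
for u in((322,150),(308,200),(332,205)):print(onz('top',u,22).round(0))
E
```

```text
green top [480.5 258.1] [475 254  12   9  90] [ 428.4 -344.2  181. ]
green side [433.9 331.4] [428 327  13  10  88] [ 430.  -342.4  181. ]
white top [319.4 210.5] [315 206  10  11  83] [580.4  20.3  33. ]
white side [340.7 259.9] [336 256  10  11  56] [579.2  20.   33. ]
blue top [188.6 244.6] [184 240  10  10  72] [479.1 337.7 116. ]
blue side [232.6 202.2] [229 199   8   8  55] [475.9 334.7 116. ]
[[-0.901  0.434 -0.001]
 [ 0.434  0.901 -0.001]
 [ 0.    -0.002 -1.   ]] None -18.8
[753.  11.  22.]
[612.  51.  22.]
[598. -13.  22.]
```

Request:
servo_tool(
  increments=[
    {"xyz":[0,0,-4],"twist":[0,0,0]},
    {"xyz":[0,0,-8],"twist":[0,0,0]},
    {"xyz":[-30,-7,-9],"twist":[0,0,-25.7]},
    {"xyz":[-30,-7,-9],"twist":[0,0,-25.7]},
    {"xyz":[-30,-7,-9],"twist":[0,0,-25.7]},
    {"xyz":[-30,-7,-9],"twist":[0,0,-25.7]},
    {"xyz":[-30,-7,-9],"twist":[0,0,-25.7]},
    {"xyz":[-30,-7,-9],"twist":[0,0,-25.7]},
    {"xyz":[-30,-7,-9],"twist":[0,0,-25.7]},
    {"xyz":[-30,-7,-9],"twist":[0,0,-25.7]},
  ],
  jaw=1,
  force=10,
)

```text
t: 0.93
ee_pos: [502.8, 344.1, 308.1]
tool_rot: [0.0, 0.001, 1.0, -0.001]
force: [-0.3, 0.2, -0.2]
finger_gap: 0.333
finger_force: 0.0
```

Request:
servo_tool(
  increments=[
    {"xyz":[0,-35,0],"twist":[0,0,0]},
    {"xyz":[0,-35,0],"twist":[0,0,0]},
    {"xyz":[0,-35,0],"twist":[0,0,0]},
    {"xyz":[0,-35,0],"twist":[0,0,0]},
    {"xyz":[0,-35,0],"twist":[0,0,0]},
    {"xyz":[0,-35,0],"twist":[0,0,0]},
    {"xyz":[0,-35,0],"twist":[0,0,0]},
    {"xyz":[0,-35,0],"twist":[0,0,0]},
    {"xyz":[0,-35,0],"twist":[0,0,0]},
    {"xyz":[0,-35,0],"twist":[0,0,0]},
  ],
)

```text
t: 1.77
ee_pos: [499.8, -6.4, 308.2]
tool_rot: [-0.0, 0.002, 1.0, -0.001]
force: [0.3, -0.0, 0.3]
finger_gap: 0.005
finger_force: 0.0
```

Request:
servo_tool(
  increments=[
    {"xyz":[7.4,-33.7,0],"twist":[0,0,0]},
    {"xyz":[7.4,-33.7,0],"twist":[0,0,0]},
    {"xyz":[7.4,-33.7,0],"twist":[0,0,0]},
    {"xyz":[7.4,-33.7,0],"twist":[0,0,0]},
    {"xyz":[7.4,-33.7,0],"twist":[0,0,0]},
    {"xyz":[7.4,-33.7,0],"twist":[0,0,0]},
    {"xyz":[7.4,-33.7,0],"twist":[0,0,0]},
    {"xyz":[7.4,-33.7,0],"twist":[0,0,0]},
    {"xyz":[7.4,-33.7,0],"twist":[0,0,0]},
    {"xyz":[7.4,-33.7,0],"twist":[0,0,0]},
  ],
)

```text
t: 2.6
ee_pos: [425.3, -341.5, 307.6]
tool_rot: [-0.001, 0.002, 1.0, 0.0]
force: [0.9, -0.1, -0.1]
finger_gap: 0.007
finger_force: 0.0
```

Request:
servo_tool(
  increments=[
    {"xyz":[-0.4,-0.2,3],"twist":[0,0,0]},
    {"xyz":[-0.4,-0.2,6],"twist":[0,0,0]},
    {"xyz":[-0.4,-0.2,8.5],"twist":[0,0,0]},
    {"xyz":[-0.4,-0.2,10.2],"twist":[0,0,0]},
    {"xyz":[-0.4,-0.2,11],"twist":[0,0,0]},
    {"xyz":[-0.4,-0.2,11.2],"twist":[0,0,0]},
    {"xyz":[-0.4,-0.2,11.2],"twist":[0,0,0]},
    {"xyz":[-0.4,-0.2,11.2],"twist":[0,0,0]},
  ],
)

```text
t: 3.27
ee_pos: [431.0, -341.5, 198.3]
tool_rot: [0.001, -0.0, 1.0, -0.001]
force: [0.9, -0.2, 0.0]
finger_gap: 0.005
finger_force: 0.0
```

```bash
python3 - <<'E'
from h import *
s=state();print(s['ee_pos'],s['force'])
t=camera('top')[190:330,390:570];d=camera('side')[250:390,350:530]
cv2.imwrite('pics/g1.png',cv2.resize(np.hstack([t,d]),None,fx=2.2,fy=2.2,interpolation=2)[:,:,::-1])
E
```

```text
[ 431.04845293 -341.51003125  198.26415254] [ 0.85131326 -0.15570229  0.04930855]
```

View pics/g1.png

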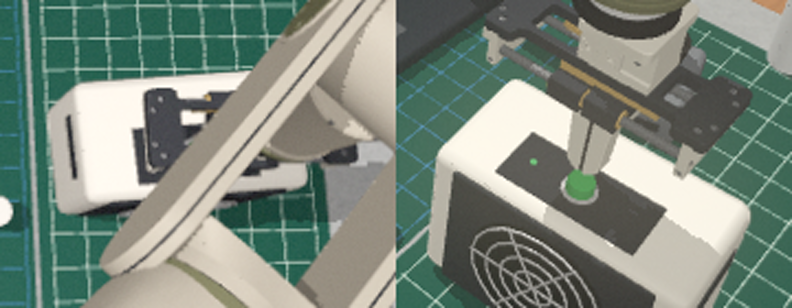

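Request:
servo_tool(
  increments=[
    {"xyz":[0,0,0.4],"twist":[0,0,0]},
    {"xyz":[0,0,0.8],"twist":[0,0,0]},
    {"xyz":[0,0,1.1],"twist":[0,0,0]},
    {"xyz":[0,0,1.3],"twist":[0,0,0]},
    {"xyz":[0,0,1.5],"twist":[0,0,0]},
    {"xyz":[0,0,1.6],"twist":[0,0,0]},
    {"xyz":[0,0,1.7],"twist":[0,0,0]},
    {"xyz":[0,0,1.8],"twist":[0,0,0]},
    {"xyz":[0,0,1.8],"twist":[0,0,0]},
  ],
)

```text
t: 4.12
ee_pos: [429.9, -341.6, 178.5]
tool_rot: [-0.0, 0.0, 1.0, 0.0]
force: [-1.2, 0.3, 1.9]
finger_gap: 0.006
finger_force: 1.0
```

Request:
servo_tool(
  increments=[
    {"xyz":[0,0,0.1],"twist":[0,0,0]},
    {"xyz":[0,0,0.15],"twist":[0,0,0]},
    {"xyz":[0,0,0.15],"twist":[0,0,0]},
  ],
)

```text
t: 4.37
ee_pos: [430.1, -341.7, 177.4]
tool_rot: [0.0, 0.0, 1.0, -0.0]
force: [-2.8, 2.1, 3.8]
finger_gap: 0.004
finger_force: 2.3
```

Request:
servo_tool(
  increments=[
    {"xyz":[0,0,0.07],"twist":[0,0,0]},
    {"xyz":[0,0,0.07],"twist":[0,0,0]},
  ],
)

```text
t: 4.53
ee_pos: [430.1, -341.7, 176.8]
tool_rot: [0.0, 0.0, 1.0, -0.0]
force: [-3.2, 1.5, 6.0]
finger_gap: 0.005
finger_force: 3.0
```

Request:
servo_tool(
  increments=[
    {"xyz":[0,0,-0.5],"twist":[0,0,0]},
    {"xyz":[0,0,-1.5],"twist":[0,0,0]},
    {"xyz":[0,0,-4],"twist":[0,0,0]},
    {"xyz":[0,0,-8],"twist":[0,0,0]},
    {"xyz":[0,0,-12],"twist":[0,0,0]},
    {"xyz":[0,0,-12],"twist":[0,0,0]},
  ],
)

```text
t: 5.03
ee_pos: [432.5, -343.8, 306.8]
tool_rot: [0.005, 0.0, 1.0, -0.005]
force: [-0.4, -1.3, 2.4]
finger_gap: 0.004
finger_force: 0.0
```

Request:
servo_tool(
  increments=[
    {"xyz":[-10,36.2,0],"twist":[0,0,0]},
    {"xyz":[-10,36.2,0],"twist":[0,0,0]},
    {"xyz":[-10,36.2,0],"twist":[0,0,0]},
    {"xyz":[-10,36.2,0],"twist":[0,0,0]},
    {"xyz":[-10,36.2,0],"twist":[0,0,0]},
    {"xyz":[-10,36.2,0],"twist":[0,0,0]},
    {"xyz":[-10,36.2,0],"twist":[0,0,0]},
    {"xyz":[-10,36.2,0],"twist":[0,0,0]},
    {"xyz":[-10,36.2,0],"twist":[0,0,0]},
    {"xyz":[-10,36.2,0],"twist":[0,0,0]},
  ],
)

```text
t: 5.87
ee_pos: [531.0, 27.2, 296.8]
tool_rot: [0.001, -0.003, 1.0, 0.001]
force: [0.3, -0.5, 1.2]
finger_gap: 0.004
finger_force: 0.0
```

```bash
python3 - <<'E'
from h import *
s=state();print(s['t'],s['ee_pos'],s['force'],tool((580,20,60)))
im={n:camera(n) for n in('top','side')}
for n,c in(('top',(480,258)),('side',(434,334))):
    try:u,st=cap(im[n],'green',c);print(n,u.round(1),st,[onz(n,u,z).round(1) for z in(176,181)])
    except Exception as e:print(n,e)
for n,c in(('top',(319,211)),('side',(341,260))):
    try:u,st=cap(im[n],'white',c);print(n,u.round(1),st,onz(n,u,33).round(1))
    except Exception as e:print(n,e)
E
```

```text
5.8667 [531.01008979  27.21458794 296.75726371] [ 0.25616169 -0.47656878  1.20110469] [-4.86948573 -0.82053024 23.67858682]
top [479.5 258.4] [475 254  10  10  74] [array([ 428.4, -343.7,  176. ]), array([ 427.7, -341.9,  181. ])]
side [433.3 334.4] [427 329  13  12 123] [array([ 427.3, -343.9,  176. ]), array([ 423.3, -345.6,  181. ])]
top [319.2 211.6] [315 208  10   8  43] [577.4  20.9  33. ]
side [340.7 260.1] [336 256  10  11  60] [578.7  19.6  33. ]
```

Request:
servo_tool(
  increments=[
    {"xyz":[-4.8,-0.7,4],"twist":[0,0,0]},
    {"xyz":[-4.8,-0.7,8],"twist":[0,0,0]},
    {"xyz":[-4.8,-0.7,12],"twist":[0,0,0]},
    {"xyz":[-4.8,-0.7,16],"twist":[0,0,0]},
    {"xyz":[-4.8,-0.7,19.5],"twist":[0,0,0]},
    {"xyz":[-4.8,-0.7,22.5],"twist":[0,0,0]},
    {"xyz":[-4.8,-0.7,24],"twist":[0,0,0]},
    {"xyz":[-4.8,-0.7,24.2],"twist":[0,0,0]},
    {"xyz":[-4.8,-0.7,24.2],"twist":[0,0,0]},
    {"xyz":[-4.8,-0.7,24.2],"twist":[0,0,0]},
  ],
)

```text
t: 6.8
ee_pos: [579.4, 12.2, 56.4]
tool_rot: [0.001, 0.001, 1.0, -0.0]
force: [0.3, 0.4, 0.9]
finger_gap: 0.003
finger_force: 0.0
```

```bash
python3 - <<'E'
from h import *
s=state();print(s['ee_pos'],s['force'],tool((579.5,20,50)))
d=camera('side')[180:300,270:430]
cv2.imwrite('pics/w1.png',cv2.resize(d,None,fx=4,fy=4,interpolation=2)[:,:,::-1])
E
```

```text
[579.42124373  12.23391192  56.36874758] [0.32141797 0.430252   0.90653328] [-0.00514042  0.77681949  0.63664572]
```

View pics/w1.png

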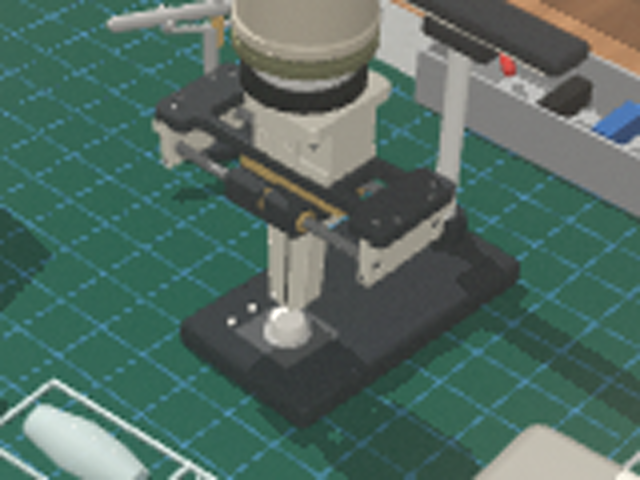

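Request:
servo_tool(
  increments=[
    {"xyz":[0,0.8,0],"twist":[0,0,0]},
    {"xyz":[0,0.8,0.5],"twist":[0,0,0]},
    {"xyz":[0,0.8,1],"twist":[0,0,0]},
    {"xyz":[0,0.8,1.5],"twist":[0,0,0]},
    {"xyz":[0,0.8,1.8],"twist":[0,0,0]},
    {"xyz":[0,0.8,2.1],"twist":[0,0,0]},
    {"xyz":[0,0.8,2.3],"twist":[0,0,0]},
    {"xyz":[0,0.8,2.4],"twist":[0,0,0]},
    {"xyz":[0,0.8,2.5],"twist":[0,0,0]},
    {"xyz":[0,0.8,2.5],"twist":[0,0,0]},
  ],
)

```text
t: 7.68
ee_pos: [577.9, 21.5, 29.4]
tool_rot: [-0.0, 0.0, 1.0, 0.0]
force: [-2.7, 1.3, 5.4]
finger_gap: 0.005
finger_force: 2.3
```

Request:
servo_tool(
  increments=[
    {"xyz":[0,0,-0.5],"twist":[0,0,0]},
    {"xyz":[0,0,-1.5],"twist":[0,0,0]},
    {"xyz":[0,0,-4],"twist":[0,0,0]},
    {"xyz":[0,0,-8],"twist":[0,0,0]},
    {"xyz":[0,0,-12],"twist":[0,0,0]},
    {"xyz":[0,0,-16],"twist":[0,0,0]},
    {"xyz":[0,0,-20],"twist":[0,0,0]},
    {"xyz":[0,0,-24],"twist":[0,0,0]},
    {"xyz":[0,0,-24],"twist":[0,0,0]},
  ],
)

```text
t: 8.43
ee_pos: [582.0, 20.9, 281.4]
tool_rot: [0.008, 0.0, 1.0, -0.001]
force: [1.2, -0.2, 1.9]
finger_gap: 0.006
finger_force: 0.0
```

Request:
servo_tool(
  increments=[
    {"xyz":[10.1,31.5,0],"twist":[0,0,0]},
    {"xyz":[10.1,31.5,0],"twist":[0,0,0]},
    {"xyz":[10.1,31.5,0],"twist":[0,0,0]},
    {"xyz":[10.1,31.5,0],"twist":[0,0,0]},
    {"xyz":[10.1,31.5,0],"twist":[0,0,0]},
    {"xyz":[10.1,31.5,0],"twist":[0,0,0]},
    {"xyz":[10.1,31.5,0],"twist":[0,0,0]},
    {"xyz":[10.1,31.5,0],"twist":[0,0,0]},
    {"xyz":[10.1,31.5,0],"twist":[0,0,0]},
    {"xyz":[10.1,31.5,0],"twist":[0,0,0]},
  ],
)

```text
t: 9.27
ee_pos: [476.3, 338.2, 269.9]
tool_rot: [0.0, -0.002, 1.0, 0.0]
force: [0.2, -1.4, -0.1]
finger_gap: 0.005
finger_force: 0.0
```

```bash
python3 - <<'E'
from h import *
s=state();print(s['t'],s['ee_pos'],s['force'],tool((478,336,140)))
im={n:camera(n) for n in('top','side')}
for k,n,c in(('white','top',(319,211)),('white','side',(341,260)),('blue','top',(190,245)),('blue','side',(233,203))):
    try:u,st=cap(im[n],k,c);print(k,n,u.round(1),st,[onz(n,u,z).round(1) for z in((28,33) if k=='white' else (117,))])
    except Exception as e:print(n,e)
E
```

```text
9.2667 [476.29661807 338.23241239 269.93676144] [ 0.15581519 -1.35866666 -0.13951673] [-0.15998865 -0.22601192 12.9937598 ]
white top [319.6 210.7] [315 206  10  11  84] [array([581.1,  19.8,  28. ]), array([579.9,  19.8,  33. ])]
white side [340.5 261.1] [336 258  10   8  53] [array([579.7,  20.8,  28. ]), array([575.5,  17.1,  33. ])]
blue top [188.5 244.6] [184 240  10  10  71] [array([478.9, 337.8, 117. ])]
blue side [232.6 202.2] [229 199   8   8  55] [array([475.2, 333.4, 117. ])]
```

Request:
servo_tool(
  increments=[
    {"xyz":[-0.1,-0.1,4],"twist":[0,0,0]},
    {"xyz":[-0.1,-0.1,8],"twist":[0,0,0]},
    {"xyz":[-0.1,-0.1,11],"twist":[0,0,0]},
    {"xyz":[-0.1,-0.1,12.5],"twist":[0,0,0]},
    {"xyz":[-0.1,-0.1,13],"twist":[0,0,0]},
    {"xyz":[-0.1,-0.1,13.3],"twist":[0,0,0]},
    {"xyz":[-0.1,-0.1,13.3],"twist":[0,0,0]},
    {"xyz":[-0.1,-0.1,13.3],"twist":[0,0,0]},
  ],
)

```text
t: 10.03
ee_pos: [479.6, 335.4, 138.5]
tool_rot: [0.001, 0.001, 1.0, 0.001]
force: [0.6, -0.4, 0.6]
finger_gap: 0.005
finger_force: 0.0
```

```bash
python3 - <<'E'
from h import *
s=state();print(s['ee_pos'],s['force'],tool((478,336.5,119)))
d=camera('side')[130:250,160:320]
cv2.imwrite('pics/b1.png',cv2.resize(d,None,fx=4,fy=4,interpolation=2)[:,:,::-1])
E
```

```text
[479.62846557 335.40864735 138.47268997] [ 0.61545527 -0.36304133  0.611981  ] [0.16805914 0.10627725 1.94698416]
```

View pics/b1.png

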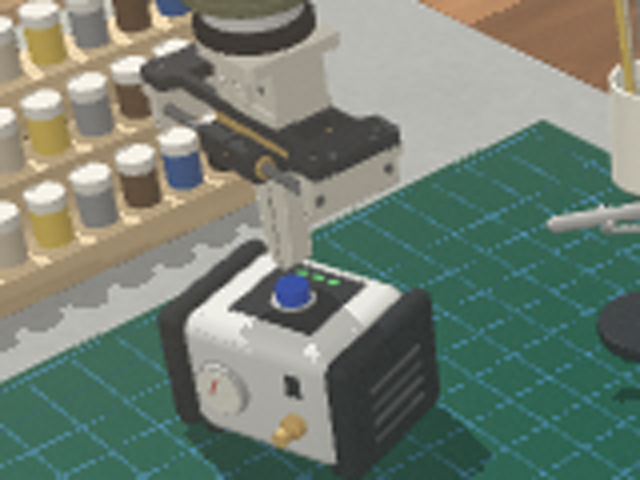

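The side view shows the closed fingertips right above the blue cap (crop 293,290), with nothing touched. I'll press now.

Request:
servo_tool(
  increments=[
    {"xyz":[0.15,0.1,0.5],"twist":[0,0,0]},
    {"xyz":[0.15,0.1,1],"twist":[0,0,0]},
    {"xyz":[0.15,0.1,1.5],"twist":[0,0,0]},
    {"xyz":[0.15,0.1,1.8],"twist":[0,0,0]},
    {"xyz":[0.15,0.1,2.0],"twist":[0,0,0]},
    {"xyz":[0.15,0.1,2.2],"twist":[0,0,0]},
    {"xyz":[0.15,0.1,2.35],"twist":[0,0,0]},
    {"xyz":[0.15,0.1,2.45],"twist":[0,0,0]},
    {"xyz":[0.15,0.1,2.5],"twist":[0,0,0]},
    {"xyz":[0.15,0.1,2.5],"twist":[0,0,0]},
  ],
)

```text
t: 10.92
ee_pos: [476.6, 336.4, 111.9]
tool_rot: [-0.0, 0.0, 1.0, 0.0]
force: [-4.4, -1.9, 5.4]
finger_gap: 0.007
finger_force: 3.0
```

Request:
servo_tool(
  increments=[
    {"xyz":[0,0,-0.5],"twist":[0,0,0]},
    {"xyz":[0,0,-1.5],"twist":[0,0,0]},
    {"xyz":[0,0,-4],"twist":[0,0,0]},
    {"xyz":[0,0,-8],"twist":[0,0,0]},
    {"xyz":[0,0,-12],"twist":[0,0,0]},
    {"xyz":[0,0,-16],"twist":[0,0,0]},
    {"xyz":[0,0,-19],"twist":[0,0,0]},
    {"xyz":[0,0,-19],"twist":[0,0,0]},
    {"xyz":[0,0,-19],"twist":[0,0,0]},
  ],
)

```text
t: 11.67
ee_pos: [478.0, 337.0, 305.2]
tool_rot: [0.003, 0.0, 1.0, 0.002]
force: [-0.3, -0.2, -0.4]
finger_gap: 0.002
finger_force: 0.0
```

```bash
python3 - <<'E'
from h import *
s=state();print(s['t'],s['ee_pos'],s['force'])
im={n:camera(n) for n in('top','side')}
cv2.imwrite('pics/s9.png',im['side'][:,:,::-1])
for k,n,c in(('white','top',(319,211)),('white','side',(341,260)),('blue','top',(190,245)),('blue','side',(233,203)),('green','top',(480,258)),('green','side',(434,334))):
    try:u,st=cap(im[n],k,c);print(k,n,u.round(1),st)
    except Exception as e:print(n,e)
E
```

```text
11.6667 [477.99868626 337.00816602 305.222105  ] [-0.32793254 -0.24778013 -0.38174521]
white top [319.6 210.7] [315 206  10  11  84]
white side [340.5 261.1] [336 258  10   8  53]
blue top [189.2 244.9] [185 241   9   9  65]
blue side [232.7 202.8] [229 200   8   7  45]
green top [479.5 258.3] [475 254  10  10  73]
green side [433.5 333.2] [428 329  12   9  84]
```

View pics/s9.png

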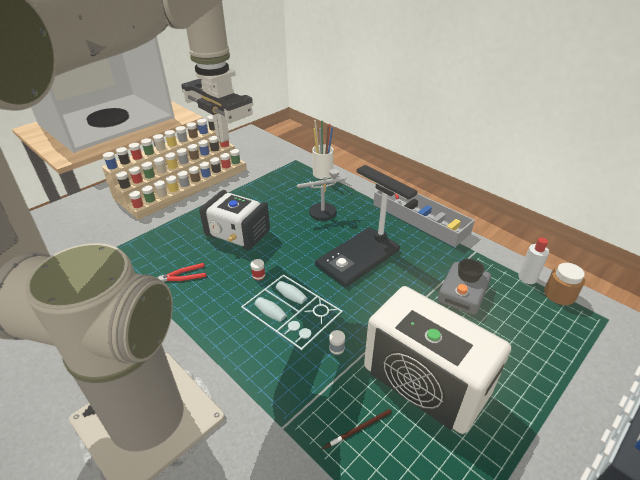

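The three caps look lower and nothing else has moved. Blue's shift is small, so I'll compare before and after up close.

```bash
python3 - <<'E'
import cv2,numpy as np
o=[]
for c in((233,203),(341,260),(434,334)):
    o.append(np.vstack([cv2.resize(cv2.imread(f'pics/{f}.png')[c[1]-16:c[1]+16,c[0]-16:c[0]+16],None,fx=8,fy=8,interpolation=0) for f in('side0','s9')]))
cv2.imwrite('pics/cmp.png',np.hstack(o))
E
```

```text
(no output)
```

View pics/cmp.png

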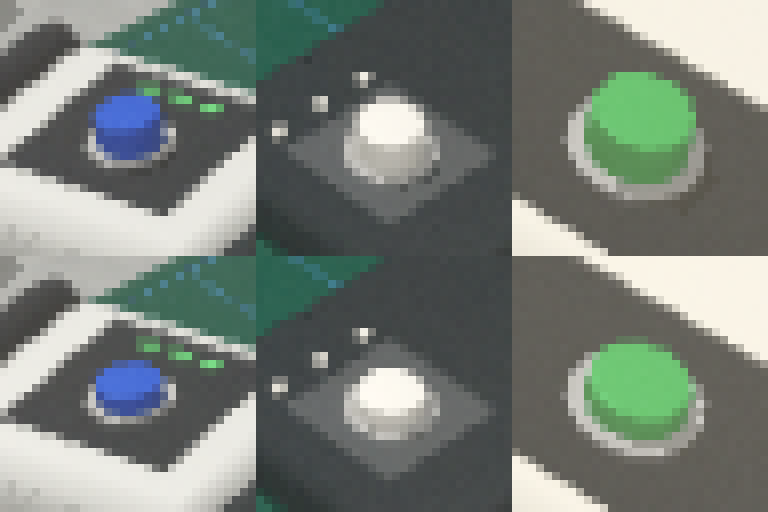

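The comparison shows all three caps clearly lower, and none of the machines has shifted.

```bash
python3 -c "
from rig import *
print(sign_off())"
```

```text
the job is handed in; nothing more can be done
None
```

The green, white and blue switches were pressed in that order and the pictures show all three staying down; the shaker was left alone, nothing looked moved, and the job was handed in at about 12 s.

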